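Close up the tool cabinet and the plane box

ROBOT

A 6-joint arm with a two-finger parallel gripper is mounted at the origin on the work surface. World frame = base frame: x ahead of the robot, y to its left, z up, the work surface at z = 0. Lengths are in mm, angles in rad, forces in N, time in s.
With the tool pointing down it reaches from about 350 to 975 mm from the base axis. Payload 7.1 kg.
Tool frame: the origin (TCP) lies at the very end of the fingers, on their centre line; the grasp point (between the pads) lies 19 mm behind it; x points along the fingers, z is the direction in which the jaws open and shut, and the axes are right-handed (so a half turn about x gives the same grasp; the last joint's range is limited). The gripper opens to 88 mm and grips with 3 to 60 N. Pads are 20 mm wide; open, the fingers measure 115 mm over their backs; the gripper's body (75 mm by 178 mm) begins 61 mm behind the grasp point.
Start: joints at [1.132, 0.423, 1.63, -0, 1.089, -0.019], TCP at [254.704, 570.728, 222.675] pointing down, gripper open.
Joint ranges: [-3, 3], [-0.9, 2.11], [0.09, 2.58], [-1.31, 4.45], [0.11, 2.69], [-2.54, 2.54]. Speed limits (rad/s): [2.39, 2.39, 3.01, 3.14, 3.14, 3.14].

INTERFACE

Orientations are given as a rotation vector (axis times angle).
In Python, from workcell import * gives the robot as it stands.
- The arm moves only by the shell command python3 -m crank 'ROWS'. ROWS is JSON, a list of rows, each a list of 3 entries, a list of its own where there are three numbers: the shift along the tool's x, y, z in cm, then the turn, a rotation vector about the tool's x, y, z in degrees, then the finger opening in cm, from 0 to 8.78. In form: [[[dx, dy, dz], [rx, ry, rz], claw], ...]. A call has 1 to 5 rows; each row shifts and turns the commanded pose from where the row before left it, along the tool's axes as they then stand; what a row does not reach is not made up. A row lasts 1/8 s, in which the tool goes at most 62.5 mm and 10.7 degrees, less where a joint would pass 70% of its speed; a pose out of reach is approached as far as the arm can. A call with a gripper value outside its range is refused whole. The fingers move at their own pace and stop on an object; the grip force is fixed at half the most. Time passes only in rows, so rows that do not move let the fingers close. It gives the time, the measured TCP pose, the force and the opening at its end, in the units of the state.
- get_obs(): the state, without advancing time (a new reading comes with each control period).
- get_image(name): name is "scene" or "side" or "wrist"; returns a dict with "pixels" (400x640x3 uint8, red, green, blue), "mtx" (3x3 intrinsics, pixels), "view" (4x4, takes a point from world to camera coordinates). Camera axes: x right, y down, z forward; pixel columns grow to the right and rows downward; lengths in mm; the calibration is good to about 2 mm. A picture is of the moment at which its call begins. There is no depth.
- close_job(): hands the job in, once; it reports no verdict.
The state is a dict: "t": time; "qpos": joint angles; "qvel": joint speeds; "joint_torque": joint torques, N m; "ee_pos": TCP position; "orientation": TCP orientation; "ft_force": force on the tool from outside, world axes, zero at the start; "moment": the same for the moment, N m; "width": finger opening in mm.
Only numpy, scipy, OpenCV 4.12 (cv2) and the standard library are available. Lean on these libraries where they do the work, as an engineer would, in place of code of your own. Each camera call takes 0.05 s, during which the arm holds its last target.

TASK

Close up the bench storage with the fingertips: push both drawers of the small cabinet fully shut, pressing on the outside of their fronts, and push the lid of the plane box down from its outside until it lies fully shut on the box. Do it gently, without slamming anything; do not grip or hook a drawer or the lid, do not touch the insides of the drawers or the underside of the lid, and leave all the tools and other things lying where they are.

Things in the scene. Friction and masses are not known exactly. Their poses are not given: they have to be found in the camera images.
- cab: low wooden drawer cabinet, fixed to the bench, 180 deep x 240 wide x 123 mm high, with two drawers side by side in its front. Origin under its centre; its x axis points from front to back (the way the drawers are pushed in), y to the left seen from the front, z up
- wide_face (a point): centre of the wide drawer front's outside face, 60 mm above the bench; moves with the drawer; axes as the cabinet's. The front, 14 mm thick and 148 mm wide, reaches from 42 mm below this point to 54 mm above, with a notch 34 mm wide, 12 mm deep in the middle of its top edge; behind it is the tray. Shut, this point lies 104 mm in front of the cabinet's origin and 44 mm to -y of it
- wide (a joint): how far the wide drawer stands open, m: 0 is fully shut (a hard stop), grows as it comes out towards the front; slides with about 2.5 N of friction and stays where it is left
- narrow_face (a point): as wide_face, for the narrow drawer: its front is 84 mm wide and, shut, this point lies 104 mm in front of the cabinet's origin and 76 mm to +y of it
- narrow (a joint): how far the narrow drawer stands open, m: as joint wide
- planebox: wooden box with a hinged lid, fixed to the bench, 170 deep x 220 wide x 100 mm high without the lid. Origin under its centre; x axis points from front to back (the hinge is at the back), z up
- lid (a joint): opening angle of the box's lid, rad: 0 is fully shut, lying on the rim (a hard stop), grows as the free front edge rises, 1.57 is upright. The stiff hinge (about 0.6 N m) holds the lid wherever it is left; it does not fall by itself
- lid_push (a point): point on the outside face (the top when shut) of the lid, in the middle of its width, 145 mm from the hinge line and 28 mm from the free edge; moves with the lid. The lid is 12 mm thick, 224 mm wide and reaches 173 mm from the hinge. z of this point is the outward normal of that face, x points from the free edge to the hinge
- lid_hinge (a point): middle of the hinge line (which runs along the box's y axis), at the lower face of the lid: 85 mm behind the box's origin, 100 mm above the bench. Turns with the lid. The underside of the lid has a cork lining, not to be touched by the fingers
- blockplane: small block plane, 120 x 45 x 42 mm, lying loose inside the plane box; origin under its centre. Leave it alone
- mallet: loose wooden mallet lying on the bench: head 65 x 90 x 60 mm, whole length 253 mm, handle along its x axis; origin under its middle. Leave it alone
- jackplane: loose metal bench plane with wooden handle and knob, 240 x 60 x about 80 mm, long axis x; origin under its middle. Leave it alone
- chisel: loose bench chisel lying along its x axis, 220 mm long, 24 mm thick at the handle; origin on the bench 120 mm from the handle's end. Leave it alone
- trysquare: loose try square lying flat: wooden stock 110 x 22 x 16 mm and 150 mm steel blade; origin under the middle of the stock. Leave it alone
- glue: loose standing glue bottle, 56 mm diameter, 150 mm high; origin under its centre. Leave it alone
- waxtin: loose round tin, 80 mm diameter, 45 mm high; origin under its centre. Leave it alone
- offcut: loose strip of wood, 140 x 45 x 20 mm; origin under its centre. Leave it alone

How it is judged:
By the outcome, as a careful person would: the job done as asked, in the order asked, and still so for the second after the job is handed in, with the robot touching nothing.
It also fails if it takes over 64 s, if anything falls off the work surface, if the arm or the gripper's body presses on something with over 40 N, if the wrist force passes 120 N, or if a joint passes its speed limit or range.

## Working session

There is one attempt and no reset: what is moved stays moved. The work goes in short steps, Python scripts to look and compute and a shell command to move; the robot and the scene stay as the last step left them, time stands still between calls to the robot, and variables do not carry over. Pictures are saved under pics/ and viewed, and the job is handed in when it is done.

```bash
ls; mkdir -p pics
python3 - <<'E'
from workcell import *
import cv2
o=get_obs(); print({k:o[k] for k in("t","ee_pos","orientation","width","ft_force")})
for n in("scene","side","wrist"):
    d=get_image(n); cv2.imwrite(f"pics/a_{n}.png",d["pixels"][:,:,::-1]); print(n,d["mtx"].tolist(),d["view"].round(4).tolist())
E
```

```text
pics
{'t': 0.0, 'ee_pos': array([254.4899303 , 570.24548345, 221.91174121]), 'orientation': array([-0.89549733,  1.38034095,  0.8941882 ]), 'width': 87.60048204106047, 'ft_force': array([ 0.38284171, -0.02151072, -0.45989034])}
scene [[418.3769072231506, 0.0, 317.1690539652609], [0.0, 418.3769072231506, 197.21597822528196], [0.0, 0.0, 1.0]] [[0.9629, 0.2694, -0.0167, -485.9657], [0.1899, -0.7198, -0.6677, -9.8863], [-0.1919, 0.6398, -0.7442, 1355.8307], [0.0, 0.0, 0.0, 1.0]]
side [[364.1227907071133, 0.0, 325.8919381457684], [0.0, 364.1227907071133, 202.95705605759645], [0.0, 0.0, 1.0]] [[0.9605, -0.2783, 0.0084, -492.5183], [-0.1389, -0.5051, -0.8518, 136.7412], [0.2413, 0.8169, -0.5238, 1205.5645], [0.0, 0.0, 0.0, 1.0]]
wrist [[320.0573378714302, 0.0, 321.42303939888086], [0.0, 320.0573378714302, 196.73319116480135], [0.0, 0.0, 1.0]] [[0.4071, 0.9134, -0.0013, -625.12], [0.8814, -0.3925, 0.263, -31.132], [0.2397, -0.1082, -0.9648, 389.2043], [0.0, 0.0, 0.0, 1.0]]
```

View pics/a_scene.png

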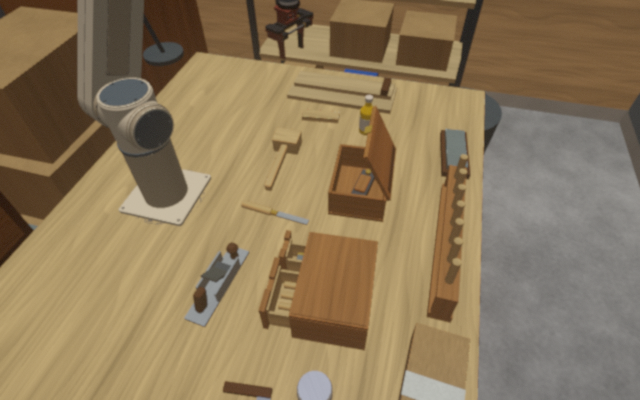

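View pics/a_side.png

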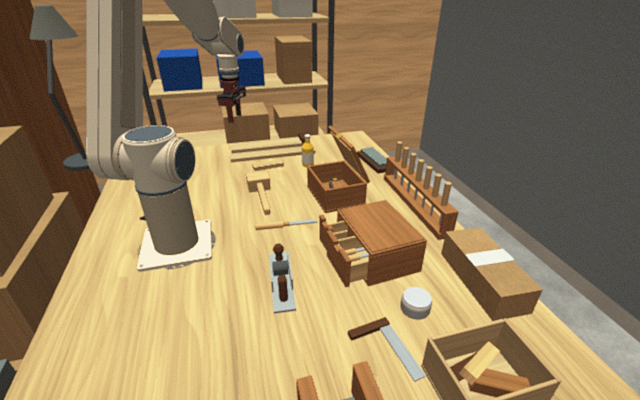

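View pics/a_wrist.png

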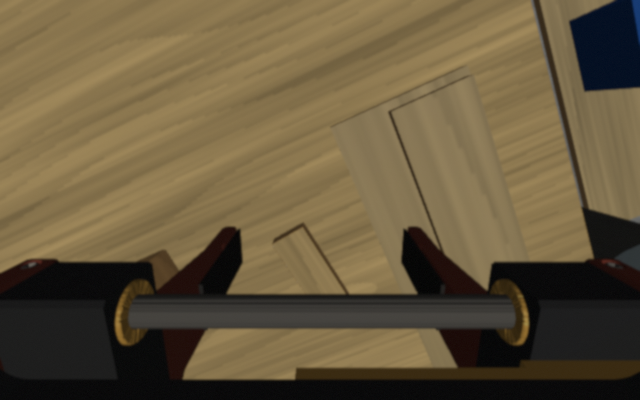

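The scene view shows the cabinet at (330,285) with both drawers open towards the robot, the jack plane in front at (217,285), the plane box at (362,180) with its lid about upright, and the glue bottle behind it at (367,115). I'll zoom in on these.

Run:
```python
import cv2
a=cv2.imread("pics/a_scene.png"); 
cv2.imwrite("pics/b1.png",cv2.resize(a[220:350,180:390],None,fx=3.8,fy=3.8,interpolation=cv2.INTER_CUBIC))
cv2.imwrite("pics/b2.png",cv2.resize(a[80:225,260:480],None,fx=3.6,fy=3.6,interpolation=cv2.INTER_CUBIC))
a=cv2.imread("pics/a_side.png"); 
cv2.imwrite("pics/b3.png",cv2.resize(a[190:320,260:440],None,fx=4.4,fy=4.4,interpolation=cv2.INTER_CUBIC))
cv2.imwrite("pics/b4.png",cv2.resize(a[115:215,290:400],None,fx=6,fy=6,interpolation=cv2.INTER_CUBIC))
```

```text
(no output)
```

View pics/b1.png

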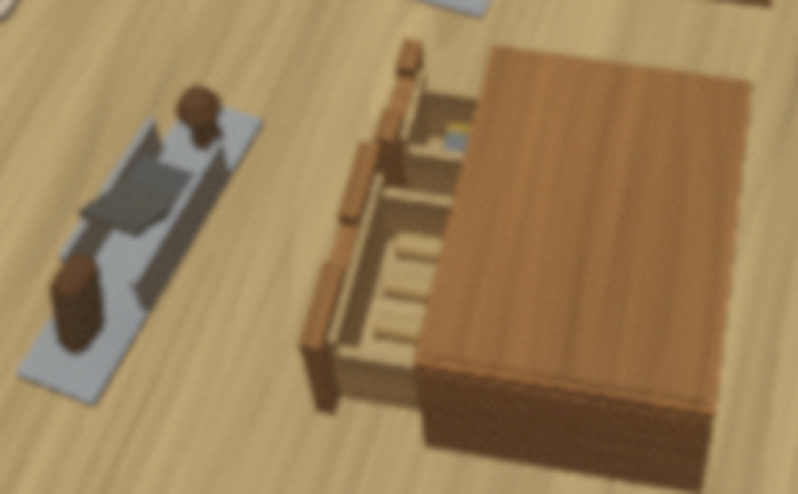

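View pics/b2.png

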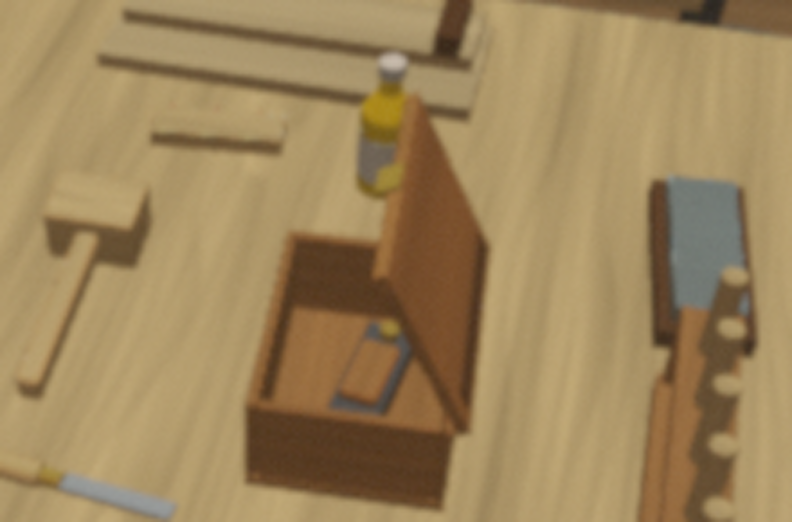

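View pics/b3.png

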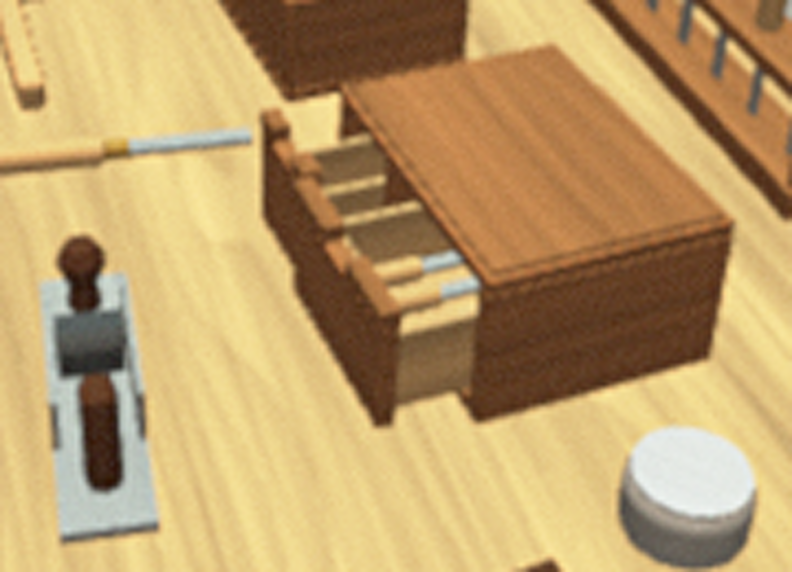

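View pics/b4.png

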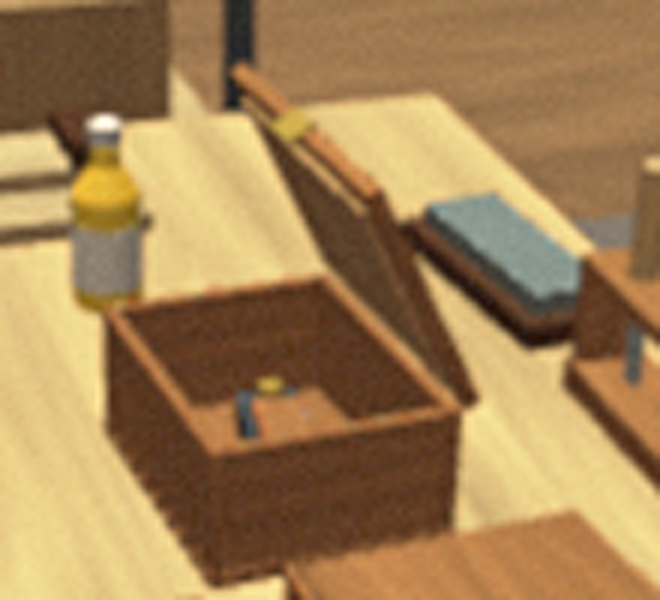

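```bash
cat > h.py <<'E'
import numpy as np, json, cv2
K={"scene":np.array([[418.3769,0,317.1691],[0,418.3769,197.216],[0,0,1]]),"side":np.array([[364.1228,0,325.8919],[0,364.1228,202.9571],[0,0,1]])}
def views():
    from workcell import get_image
    return {n:get_image(n)["view"] for n in("scene","side")}
try: V={k:np.array(v) for k,v in json.load(open("v.json")).items()}
except Exception:
    V=views(); json.dump({k:np.asarray(v).tolist() for k,v in V.items()},open("v.json","w"))
def uncrop(p,f,o): return [(p[0]+.5)/f-.5+o[0],(p[1]+.5)/f-.5+o[1]]
def ray(n,p):
    R=V[n][:3,:3];c=-R.T@V[n][:3,3];d=R.T@np.linalg.inv(K[n])@[p[0],p[1],1];return c,d/np.linalg.norm(d)
def onz(n,p,z):
    c,d=ray(n,p);return c+d*(z-c[2])/d[2]
def tri(p,q):
    a,d=ray("scene",p);b,e=ray("side",q)
    s=np.linalg.lstsq(np.c_[d,-e],b-a,rcond=None)[0];P=a+s[0]*d;Q=b+s[1]*e
    return (P+Q)/2,np.linalg.norm(P-Q)
b1=lambda u,v:uncrop((u,v),3.8,(180,220))
b2=lambda u,v:uncrop((u,v),3.6,(260,80))
b3=lambda u,v:uncrop((u,v),4.4,(260,190))
b4=lambda u,v:uncrop((u,v),6,(290,115))
def proj(n,P):
    q=K[n]@(V[n][:3,:3]@np.asarray(P)+V[n][:3,3]);return q[:2]/q[2]
E
python3 - <<'E'
from h import *
np.set_printoptions(precision=1,suppress=True)
print(*[-(V[n][:3,:3].T@V[n][:3,3]) for n in V])
print("cab top, scene then side")
S=[onz("scene",b1(*p),123) for p in((492,47),(420,362),(715,408),(750,82))]
T=[onz("side",b3(*p),123) for p in((343,90),(490,283),(732,225),(553,45))]
for s,t in zip(S,T):print(s,t)
for Q in(S,T):print([np.linalg.norm(Q[i]-Q[i-1]) for i in range(4)])
print("drawer fronts z114")
for nm,p in dict(wnear_o=(303,347),wnear_i=(333,350),wfar_o=(362,145),wfar_i=(378,145),nfar_o=(403,42),nfar_i=(420,42)).items(): print(nm,onz("scene",b1(*p),114))
for nm,p in dict(wnear_o=(380,312),wnear_i=(400,305),nfar_o=(263,118),nfar_i=(283,110)).items(): print(nm,onz("side",b3(*p),114))
print("box rim z100")
for nm,p in dict(fn=(248,407),ff=(290,235),bn=(455,432)).items(): print(nm,onz("scene",b2(*p),100))
for nm,p in dict(fn=(210,452),ff=(107,312),bn=(460,405)).items(): print(nm,onz("side",b4(*p),100))
print("lid far corner",tri(b2(415,95),b4(235,68)),"near",tri(b2(383,280),b4(380,190)), "hinge near",tri(b2(466,432),b4(475,403)))
print("glue cap",tri(b2(393,60),b4(103,122)))
E
```

```text
[ 730.  -743.6  994.4] [  201.2 -1052.9   752.1]
cab top, scene then side
[ 517.8 -117.2  123. ] [ 514.9 -123.3  123. ]
[ 542.2 -350.6  123. ] [ 535.1 -355.4  123. ]
[ 714.9 -333.2  123. ] [ 707.5 -343.2  123. ]
[ 693.5 -100.8  123. ] [ 688.6 -105.4  123. ]
[np.float64(176.4308718421587), np.float64(234.68905042695104), np.float64(173.60659578986593), np.float64(233.37881078194715)]
[np.float64(174.66491693124016), np.float64(232.96657633948573), np.float64(172.83486419870545), np.float64(238.55539388987765)]
drawer fronts z114
wnear_o [ 469.4 -355.7  114. ]
wnear_i [ 487.5 -352.8  114. ]
wfar_o [ 455.4 -210.4  114. ]
wfar_i [ 465.7 -207.6  114. ]
nfar_o [ 454.5 -122.4  114. ]
nfar_i [ 466.  -119.4  114. ]
wnear_o [ 465.2 -353.   114. ]
wnear_i [ 479.1 -350.1  114. ]
nfar_o [ 452.7 -130.2  114. ]
nfar_i [ 469.4 -124.   114. ]
box rim z100
fn [526.5  50.6 100. ]
ff [510.2 262.8 100. ]
bn [691.5  66.3 100. ]
fn [522.1  52.2 100. ]
ff [507.7 256.1 100. ]
bn [690.5  68.3 100. ]
lid far corner (array([605.7, 286.3, 252.5]), np.float64(0.9711624292859078)) near (array([624.6,  55.3, 257.3]), np.float64(0.39686833929298243)) hinge near (array([700. ,  67.7, 100.6]), np.float64(0.5459497186276832))
glue cap (array([558.9, 477.8, 149.3]), np.float64(1.5692536818740228))
```

Geometry matches the given sizes within a few mm. The box yaw is about 5° and the lid is about 66° open, leaning over the box, so its outside faces up and back. Next: the clearance at the jack plane, and target poses for the moves.

```bash
cat >> h.py <<'E'
from scipy.spatial.transform import Rotation as Ro
def uv(yaw): 
    a=np.radians(yaw); return np.array([np.cos(a),np.sin(a),0]),np.array([-np.sin(a),np.cos(a),0])
CAB=np.array([614.3,-228.6,0]);CY=5.6
BOX=np.array([600,163,0.]);BY=5.0
def tool(yaw,tilt,sgn):
    "tool x = down tilted towards yaw dir; tool z = sgn*left axis"
    c,l=uv(yaw);t=np.radians(tilt);x=-np.array([0,0,1])*np.cos(t)+c*np.sin(t);z=sgn*l
    return Ro.from_matrix(np.c_[x,np.cross(z,x),z])
def delta(pos,rot=None):
    from workcell import get_obs
    o=get_obs();R=Ro.from_rotvec(o["orientation"]);p=np.array(o["ee_pos"])
    if rot is None: rot=R
    print("t",round(o["t"],2),"pos",p.round(1),"F",np.round(o["ft_force"],1),"w",round(o["width"],1),"q",np.round(o["qpos"],2))
    print("tool x,y,z world",R.as_matrix().T.round(2).tolist())
    print("turn deg in tool",np.degrees((R.inv()*rot).as_rotvec()).round(1))
    print("shift cm in tool BEFORE turn",(R.inv().apply(pos-p)/10).round(2),"AFTER turn",(rot.inv().apply(pos-p)/10).round(2))
E
python3 - <<'E'
from h import *
np.set_printoptions(precision=1,suppress=True)
print("plane sole",[onz("scene",b1(*p),3) for p in((20,375),(95,405),(262,120))])
c,l=uv(CY)
W=CAB-104*c-44*l; N=CAB-104*c+76*l
print("shut faces",W,N,"open",W-55*c,N-46*c)
for s in(1,-1): delta(W-110*c+[0,0,200],tool(CY,15,s))
E
```

```text
plane sole [array([ 260.6, -375.4,    3. ]), array([ 318.6, -381.5,    3. ]), array([ 340.4, -141.5,    3. ])]
shut faces [ 515.1 -282.5    0. ] [ 503.4 -163.1    0. ] open [ 460.4 -287.9    0. ] [ 457.6 -167.6    0. ]
t 0.25 pos [254.6 570.5 222.3] F [ 0.9  0.3 -0.1] w 87.8 q [ 1.1  0.4  1.6 -0.   1.1 -0. ]
tool x,y,z world [[-0.0, -0.0, -1.0], [-0.91, 0.41, 0.0], [0.41, 0.91, -0.0]]
turn deg in tool [-29.5  -3.9 -14.7]
shift cm in tool BEFORE turn [  2.3 -49.  -72.7] AFTER turn [  3.9  -5.8 -87.4]
t 0.25 pos [254.6 570.5 222.3] F [ 0.9  0.3 -0.1] w 87.8 q [ 1.1  0.4  1.6 -0.   1.1 -0. ]
tool x,y,z world [[-0.0, -0.0, -1.0], [-0.91, 0.41, 0.0], [0.41, 0.91, -0.0]]
turn deg in tool [149.2 -19.7   5.3]
shift cm in tool BEFORE turn [  2.3 -49.  -72.7] AFTER turn [ 3.9  5.8 87.4]
```

```bash
python3 -m crank '[[[0,0,0],[-7.5,-1,-3.7],0],[[0,0,0],[-7.5,-1,-3.7],0],[[0,0,0],[-7.5,-1,-3.7],0],[[0,0,0],[-7.5,-1,-3.7],0]]'
python3 - <<'E'
from h import *
delta(np.array([430,150,222]),tool(CY,15,1))
E
```

```text
t: 0.75
ee_pos: [254.6, 570.9, 222.7]
orientation: [-1.393, 0.946, 1.094]
ft_force: [0.4, -0.2, -0.4]
width: 51.4
t 0.75 pos [254.6 570.9 222.7] F [ 0.4 -0.2 -0.4] w 51.4 q [ 1.25  0.38  1.72 -0.3   0.95 -0.27]
tool x,y,z world [[0.26, 0.03, -0.96], [-0.96, -0.11, -0.26], [-0.11, 0.99, -0.0]]
turn deg in tool [0.8 0.2 0.3]
shift cm in tool BEFORE turn [  3.44 -12.28 -43.77] AFTER turn [  3.52 -12.87 -43.6 ]
```

```bash
python3 -m crank '[[[0.35,-1.25,-4.4],[0,0,0],0],[[0.35,-1.25,-4.4],[0,0,0],0],[[0.35,-1.25,-4.4],[0,0,0],0],[[0.35,-1.25,-4.4],[0,0,0],0],[[0.35,-1.25,-4.4],[0,0,0],0]]';python3 -m crank '[[[0.35,-1.25,-4.4],[0,0,0],0],[[0.35,-1.25,-4.4],[0,0,0],0],[[0.35,-1.25,-4.4],[0,0,0],0],[[0.35,-1.25,-4.4],[0,0,0],0],[[0.35,-1.25,-4.4],[0,0,0],0]]'
python3 - <<'E'
from h import *
c,l=uv(CY);W=CAB-104*c-44*l
delta(W-105*c+[0,0,170],tool(CY,15,1))
E
```

```text
t: 1.38
ee_pos: [343.1, 357.6, 222.2]
orientation: [-1.389, 0.949, 1.093]
ft_force: [1.1, 0.1, -0.1]
width: 2.3
t: 2.0
ee_pos: [431.2, 145.8, 221.8]
orientation: [-1.389, 0.949, 1.092]
ft_force: [0.5, 1.1, 0.6]
width: 0.4
t 2.0 pos [431.2 145.8 221.8] F [0.5 1.1 0.6] w 0.4 q [ 0.34  0.06  2.15 -0.1   0.67 -1.27]
tool x,y,z world [[0.26, 0.03, -0.97], [-0.96, -0.1, -0.26], [-0.11, 0.99, 0.0]]
turn deg in tool [0.5 0.2 0.2]
shift cm in tool BEFORE turn [  3.22   7.86 -43.38] AFTER turn [  3.36   7.45 -43.44]
```

```bash
python3 -m crank '[[[0.32,0.78,-4.3],[0,0,0],0],[[0.32,0.78,-4.3],[0,0,0],0],[[0.32,0.78,-4.3],[0,0,0],0],[[0.32,0.78,-4.3],[0,0,0],0],[[0.32,0.78,-4.3],[0,0,0],0]]';python3 -m crank '[[[0.32,0.78,-4.3],[0,0,0],0],[[0.32,0.78,-4.3],[0,0,0],0],[[0.32,0.78,-4.3],[0,0,0],0],[[0.32,0.78,-4.3],[0,0,0],0],[[0.32,0.78,-4.3],[0,0,0],0]]'
python3 - <<'E'
from h import *
c,l=uv(CY);W=CAB-104*c-44*l
delta(W-85*c+[0,0,55],tool(CY,15,1))
from workcell import *
for n in("scene","side","wrist"): cv2.imwrite(f"pics/c_{n}.png",get_image(n)["pixels"][:,:,::-1])
a=cv2.imread("pics/c_scene.png");b=cv2.imread("pics/c_side.png")
cv2.imwrite("pics/c.png",np.hstack([cv2.resize(a[180:380,170:390],(396,360)),cv2.resize(b[140:340,220:440],(396,360))]))
E
```

```text
t: 2.62
ee_pos: [420.3, -71.7, 196.0]
orientation: [-1.389, 0.949, 1.092]
ft_force: [-0.0, -0.2, -0.1]
width: 0.5
t: 3.25
ee_pos: [420.1, -278.0, 176.5]
orientation: [-1.376, 0.996, 1.09]
ft_force: [0.1, 0.2, 0.3]
width: 0.0
t 3.25 pos [ 420.1 -278.   176.5] F [0.1 0.2 0.3] w 0.0 q [-0.7   0.24  2.06  0.25  0.68 -2.54]
tool x,y,z world [[0.23, 0.0, -0.97], [-0.97, -0.08, -0.23], [-0.08, 1.0, -0.02]]
turn deg in tool [-0.6 -1.1 -1.5]
shift cm in tool BEFORE turn [12.05  1.93 -1.18] AFTER turn [11.97  2.27 -1.38]
```

View pics/c.png

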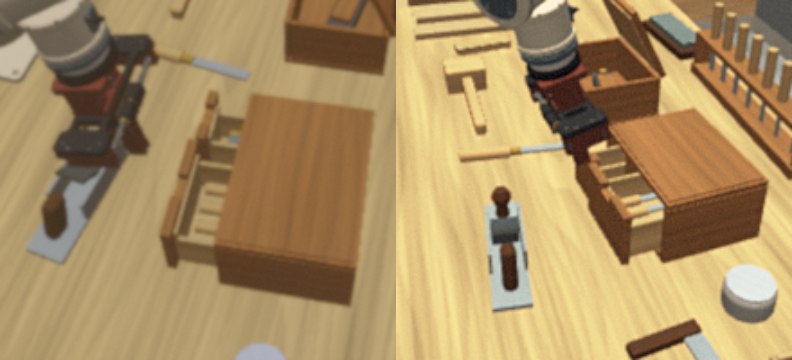

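View pics/c_wrist.png

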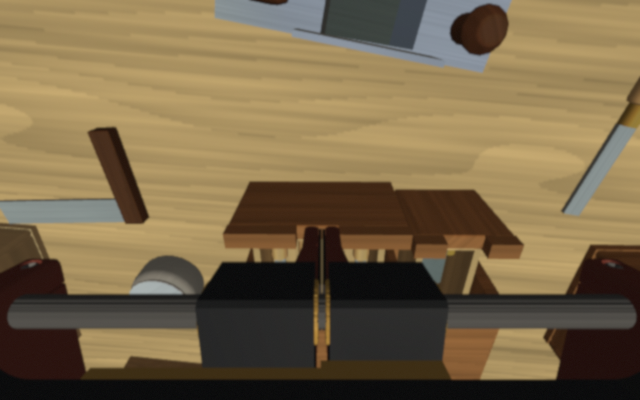

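Both drawers are visible with the gripper clear of them (wrist view: wide front at (310,215), narrow at (450,215)). The last joint has reached its limit, so I'll turn the tool half round (same tip) for margin.

```bash
for i in 1; do python3 -m crank '[[[-0.3,0,0],[10.5,0,0],0],[[-0.3,0,0],[10.5,0,0],0],[[0,0,0],[10.5,0,0],0],[[0,0,0],[10.5,0,0],0],[[0,0,0],[10.5,0,0],0]]'; done; python3 -m crank '[[[0,0,0],[10.5,0,0],0],[[0,0,0],[10.5,0,0],0],[[0,0,0],[10.5,0,0],0],[[0,0,0],[10.5,0,0],0],[[0,0,0],[10.5,0,0],0]]'; python3 -m crank '[[[0,0,0],[10.5,0,0],0],[[0,0,0],[10.5,0,0],0],[[0,0,0],[10.5,0,0],0],[[0,0,0],[10.5,0,0],0],[[0,0,0],[10.5,0,0],0]]'; python3 -m crank '[[[0,0,0],[10.5,0,0],0],[[0,0,0],[10.5,0,0],0]]'
python3 - <<'E'
from h import *
c,l=uv(CY);W=CAB-104*c-44*l
delta(W-85*c+[0,0,55],tool(CY,15,-1))
E
```

```text
t: 4.03
ee_pos: [418.8, -274.9, 182.4]
orientation: [-0.618, 1.268, 0.495]
ft_force: [0.4, -0.5, -0.9]
width: 0.5
t: 4.65
ee_pos: [418.8, -274.9, 182.4]
orientation: [0.157, 1.332, -0.115]
ft_force: [-0.9, 0.4, -0.4]
width: 0.2
t: 5.28
ee_pos: [418.8, -274.8, 182.4]
orientation: [0.926, 1.194, -0.723]
ft_force: [0.5, 0.3, 0.6]
width: 0.7
t: 5.52
ee_pos: [418.8, -274.9, 182.4]
orientation: [1.228, 1.079, -0.961]
ft_force: [-1.3, 0.4, 0.3]
width: 0.6
t 5.53 pos [ 418.8 -274.9  182.4] F [-1.3  0.4  0.3] w 0.6 q [-0.7   0.23  2.06  0.25  0.69  0.58]
tool x,y,z world [[0.23, 0.01, -0.97], [0.97, 0.11, 0.23], [0.11, -0.99, 0.02]]
turn deg in tool [0.7 1.  1.5]
shift cm in tool BEFORE turn [12.65 -2.01  1.46] AFTER turn [12.57 -2.33  1.7 ]
```

```bash
python3 -m crank '[[[2.5,-0.45,0.33],[0,0.2,0.3],0],[[2.5,-0.45,0.33],[0,0.2,0.3],0],[[2.5,-0.45,0.33],[0,0.2,0.3],0],[[2.5,-0.45,0.33],[0,0.2,0.3],0],[[2.5,-0.45,0.33],[0,0.2,0.3],0]]'
python3 - <<'E'
from h import *
c,l=uv(CY);W=CAB-104*c-44*l
delta(W-85*c+[0,0,55],tool(CY,15,-1))
delta(W-65*c+[0,0,55],tool(CY,15,-1))
from workcell import *
for n in("scene","side"): cv2.imwrite(f"pics/d_{n}.png",get_image(n)["pixels"][:,:,::-1])
a=cv2.imread("pics/d_scene.png");b=cv2.imread("pics/d_side.png")
cv2.imwrite("pics/d.png",np.hstack([cv2.resize(a[180:380,170:390],(396,360)),cv2.resize(b[140:340,220:440],(396,360))]))
E
```

```text
t: 6.15
ee_pos: [429.7, -292.5, 55.5]
orientation: [1.245, 1.076, -0.928]
ft_force: [-0.3, 0.7, -1.5]
width: 0.2
t 6.15 pos [ 429.7 -292.5   55.5] F [-0.3  0.7 -1.5] w 0.2 q [-0.74  0.5   2.08  0.48  0.43  0.29]
tool x,y,z world [[0.26, 0.03, -0.97], [0.96, 0.11, 0.26], [0.12, -0.99, 0.0]]
turn deg in tool [ 1.1 -0.   0. ]
shift cm in tool BEFORE turn [ 0.07  0.09 -0.15] AFTER turn [ 0.07  0.08 -0.15]
t 6.15 pos [ 429.7 -292.5   55.5] F [-0.3  0.7 -1.5] w 0.2 q [-0.74  0.5   2.08  0.48  0.43  0.29]
tool x,y,z world [[0.26, 0.03, -0.97], [0.96, 0.11, 0.26], [0.12, -0.99, 0.0]]
turn deg in tool [ 1.1 -0.   0. ]
shift cm in tool BEFORE turn [ 0.59  2.02 -0.12] AFTER turn [ 0.59  2.01 -0.15]
```

View pics/d.png

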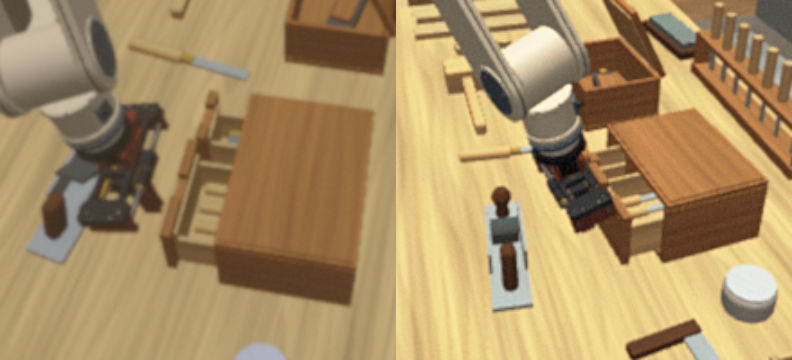

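```bash
python3 -m crank '[[[0.1,0.38,-0.05],[0,0,0],0],[[0.1,0.38,-0.05],[0,0,0],0],[[0.1,0.38,0],[0,0,0],0],[[0.1,0.38,0],[0,0,0],0],[[0.1,0.38,0],[0,0,0],0]]';python3 -m crank '[[[0.1,0.38,0],[0,0,0],0],[[0.1,0.38,0],[0,0,0],0],[[0.1,0.38,0],[0,0,0],0],[[0.1,0.38,0],[0,0,0],0],[[0.1,0.38,0],[0,0,0],0]]'
```

```text
t: 6.88
ee_pos: [449.7, -290.5, 56.4]
orientation: [1.245, 1.074, -0.929]
ft_force: [-1.0, -0.4, 0.6]
width: 0.1
t: 7.5
ee_pos: [469.0, -288.3, 56.2]
orientation: [1.245, 1.075, -0.929]
ft_force: [-2.7, -2.8, 2.0]
width: 0.4
```

```bash
python3 -m crank '[[[0.1,0.38,0],[0,0,0],0],[[0.1,0.38,0],[0,0,0],0],[[0.1,0.38,0],[0,0,0],0],[[0.1,0.38,0],[0,0,0],0],[[0.1,0.38,0],[0,0,0],0]]';python3 -m crank '[[[0.05,0.2,0],[0,0,0],0],[[0.05,0.2,0],[0,0,0],0],[[0.05,0.2,0],[0,0,0],0],[[0.05,0.2,0],[0,0,0],0]]'
```

```text
t: 8.12
ee_pos: [488.5, -285.9, 56.3]
orientation: [1.245, 1.075, -0.929]
ft_force: [-2.2, -2.9, -1.2]
width: 0.5
t: 8.62
ee_pos: [496.5, -285.0, 56.4]
orientation: [1.245, 1.075, -0.929]
ft_force: [-2.2, -2.6, -0.8]
width: 0.9
```

```bash
python3 -m crank '[[[0.03,0.12,0],[0,0,0],0],[[0.03,0.12,0],[0,0,0],0],[[0.03,0.12,0],[0,0,0],0],[[0.03,0.12,0],[0,0,0],0]]';python3 -m crank '[[[0.03,0.1,0],[0,0,0],0],[[0.03,0.1,0],[0,0,0],0],[[0.03,0.1,0],[0,0,0],0]]'
```

```text
t: 9.12
ee_pos: [501.4, -284.4, 56.5]
orientation: [1.245, 1.075, -0.929]
ft_force: [-3.0, -2.6, -2.1]
width: 0.4
t: 9.5
ee_pos: [504.6, -284.1, 56.5]
orientation: [1.245, 1.075, -0.929]
ft_force: [-2.7, -1.5, -1.2]
width: 0.6
```

```bash
python3 -m crank '[[[0.03,0.1,0],[0,0,0],0],[[0.03,0.1,0],[0,0,0],0]]';python3 -m crank '[[[0.03,0.1,0],[0,0,0],0],[[0.03,0.1,0],[0,0,0],0]]'
```

```text
t: 9.75
ee_pos: [506.7, -283.9, 56.5]
orientation: [1.245, 1.075, -0.929]
ft_force: [-1.8, -2.9, -0.5]
width: 0.2
t: 10.0
ee_pos: [507.6, -283.8, 56.3]
orientation: [1.244, 1.076, -0.93]
ft_force: [-14.2, -6.4, 6.5]
width: 0.1
```

The wide drawer came up against its stop (force rose from 3 to 14 N where expected). Backing off and moving across to the narrow one.

```bash
python3 -m crank '[[[-0.26,-0.97,0],[0,0,0],0],[[-0.52,-1.94,0],[0,0,0],0],[[-0.52,-1.94,0],[0,0,0],0],[[-0.52,-1.94,0],[0,0,0],0]]'
python3 - <<'E'
from h import *
c,l=uv(CY);N=CAB-104*c+76*l
delta(N-72*c+[0,0,55],tool(CY,15,-1))
from workcell import *
for n in("scene","side"): cv2.imwrite(f"pics/e_{n}.png",get_image(n)["pixels"][:,:,::-1])
a=cv2.imread("pics/e_scene.png");b=cv2.imread("pics/e_side.png")
cv2.imwrite("pics/e.png",np.hstack([cv2.resize(a[180:380,170:390],(396,360)),cv2.resize(b[140:340,220:440],(396,360))]))
E
```

```text
t: 10.5
ee_pos: [438.6, -291.8, 56.7]
orientation: [1.245, 1.074, -0.929]
ft_force: [0.5, -0.2, 0.5]
width: 0.3
t 10.5 pos [ 438.6 -291.8   56.7] F [ 0.5 -0.2  0.5] w 0.3 q [-0.72  0.5   2.07  0.47  0.43  0.32]
tool x,y,z world [[0.26, 0.02, -0.97], [0.96, 0.11, 0.26], [0.11, -0.99, 0.01]]
turn deg in tool [ 1.  0. -0.]
shift cm in tool BEFORE turn [  0.29   0.67 -12.16] AFTER turn [  0.29   0.44 -12.17]
```

View pics/e.png

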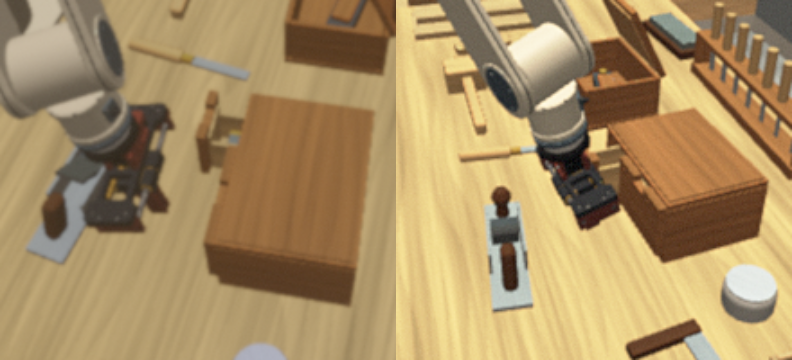

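```bash
python3 -m crank '[[[0.05,0,-3],[0.3,0,0],0],[[0.05,0.1,-3],[0.3,0,0],0],[[0.1,0.1,-3],[0.3,0,0],0],[[0.05,0.1,-3],[0,0,0],0],[[0,0,0],[0,0,0],0]]'
python3 - <<'E'
from h import *
c,l=uv(CY);N=CAB-104*c+76*l
delta(N-10*c+[0,0,55],tool(CY,15,-1))
from workcell import *
for n in("scene","side"): cv2.imwrite(f"pics/f_{n}.png",get_image(n)["pixels"][:,:,::-1])
a=cv2.imread("pics/f_scene.png");b=cv2.imread("pics/f_side.png")
cv2.imwrite("pics/f.png",np.hstack([cv2.resize(a[180:380,170:390],(396,360)),cv2.resize(b[140:340,220:440],(396,360))]))
E
```

```text
t: 11.22
ee_pos: [429.8, -170.4, 54.5]
orientation: [1.256, 1.071, -0.937]
ft_force: [0.1, 0.3, 0.5]
width: 0.5
t 11.22 pos [ 429.8 -170.4   54.5] F [0.1 0.3 0.5] w 0.5 q [-0.5   0.44  2.23  0.53  0.29  0.47]
tool x,y,z world [[0.26, 0.03, -0.97], [0.96, 0.1, 0.26], [0.1, -0.99, 0.0]]
turn deg in tool [ 0.3 -0.1  0. ]
shift cm in tool BEFORE turn [1.6  6.19 0.02] AFTER turn [ 1.61  6.19 -0.01]
```

View pics/f.png

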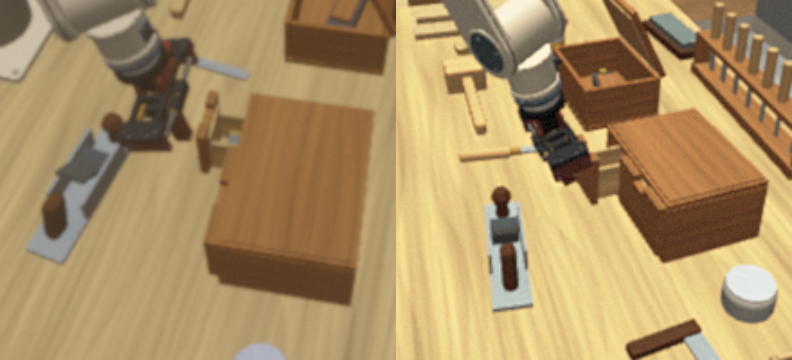

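The wide front now sits flush; the tip is about 15 mm in front of the narrow drawer, at half its width. Pushing it.

```bash
python3 -m crank '[[[0.1,0.38,0],[0,0,0],0],[[0.1,0.38,0],[0,0,0],0],[[0.1,0.38,0],[0,0,0],0],[[0.1,0.38,0],[0,0,0],0],[[0.1,0.38,0],[0,0,0],0]]';python3 -m crank '[[[0.1,0.38,0],[0,0,0],0],[[0.1,0.38,0],[0,0,0],0],[[0.1,0.38,0],[0,0,0],0],[[0.1,0.38,0],[0,0,0],0],[[0.1,0.38,0],[0,0,0],0]]';python3 -m crank '[[[0.1,0.38,0],[0,0,0],0],[[0.1,0.38,0],[0,0,0],0],[[0.05,0.2,0],[0,0,0],0],[[0.05,0.2,0],[0,0,0],0],[[0.05,0.2,0],[0,0,0],0]]'
```

```text
t: 11.95
ee_pos: [449.1, -170.1, 54.4]
orientation: [1.258, 1.069, -0.939]
ft_force: [-2.8, -2.6, 0.5]
width: 0.6
t: 12.58
ee_pos: [468.7, -168.0, 54.5]
orientation: [1.258, 1.07, -0.939]
ft_force: [-3.4, -1.7, 0.4]
width: 0.3
t: 13.2
ee_pos: [482.5, -166.6, 54.6]
orientation: [1.258, 1.07, -0.939]
ft_force: [-2.5, -2.0, -1.1]
width: 0.5
```

```bash
python3 -m crank '[[[0.05,0.2,0],[0,0,0],0],[[0.05,0.2,0],[0,0,0],0],[[0.05,0.2,0],[0,0,0],0],[[0.03,0.12,0],[0,0,0],0],[[0.03,0.12,0],[0,0,0],0]]';python3 -m crank '[[[0.03,0.1,0],[0,0,0],0],[[0.03,0.1,0],[0,0,0],0]]'; python3 -m crank '[[[0.03,0.1,0],[0,0,0],0],[[0.03,0.1,0],[0,0,0],0]]'
```

```text
t: 13.82
ee_pos: [491.1, -165.8, 54.8]
orientation: [1.258, 1.07, -0.939]
ft_force: [-1.7, -1.1, -2.1]
width: 0.4
t: 14.08
ee_pos: [493.2, -165.6, 54.8]
orientation: [1.258, 1.069, -0.939]
ft_force: [-2.1, -1.4, -1.5]
width: 0.6
t: 14.32
ee_pos: [495.4, -165.4, 54.8]
orientation: [1.258, 1.069, -0.939]
ft_force: [-2.5, -0.8, 0.4]
width: 0.5
```

```bash
python3 -m crank '[[[0.03,0.1,0],[0,0,0],0],[[0.01,0.05,0],[0,0,0],0]]'; python3 -m crank '[[[0.01,0.05,0],[0,0,0],0]]'
```

```text
t: 14.58
ee_pos: [496.8, -165.3, 54.7]
orientation: [1.258, 1.069, -0.939]
ft_force: [-4.2, -1.9, -0.5]
width: 0.3
t: 14.7
ee_pos: [496.9, -165.2, 54.6]
orientation: [1.258, 1.07, -0.939]
ft_force: [-7.0, -3.0, 0.8]
width: 0.4
```

```bash
python3 -m crank '[[[0.02,0.06,0],[0,0,0],0],[[0,0,0],[0,0,0],0]]'; python3 -m crank '[[[-0.26,-0.97,0],[0,0,0],0],[[-0.52,-1.94,0],[0,0,0],0],[[-0.52,-1.94,0],[0,0,0],0]]'
python3 - <<'E'
from h import *
from workcell import *
for n in("scene","side"): cv2.imwrite(f"pics/g_{n}.png",get_image(n)["pixels"][:,:,::-1])
a=cv2.imread("pics/g_scene.png");b=cv2.imread("pics/g_side.png")
cv2.imwrite("pics/g.png",np.hstack([cv2.resize(a[220:350,260:390],(396,396),interpolation=2),cv2.resize(b[180:310,310:440],(396,396),interpolation=2)]))
c,l=uv(BY);H=BOX+85*c+[0,0,100]
print("hinge",H)
delta(np.array([440,-140,290]),tool(BY,0,-1))
E
```

```text
t: 14.95
ee_pos: [497.0, -165.2, 54.6]
orientation: [1.258, 1.07, -0.94]
ft_force: [-7.8, -4.4, 2.1]
width: 0.7
t: 15.32
ee_pos: [448.0, -170.4, 55.1]
orientation: [1.258, 1.068, -0.938]
ft_force: [-0.4, -1.2, -0.4]
width: 0.6
hinge [684.67654934 170.40823813 100.        ]
t 15.43 pos [ 446.5 -170.    54.8] F [0.2 0.6 0.7] w 0.6 q [-0.48  0.46  2.2   0.49  0.3   0.54]
tool x,y,z world [[0.26, 0.03, -0.97], [0.96, 0.1, 0.26], [0.1, -1.0, 0.0]]
turn deg in tool [  0.7  -0.1 -14.9]
shift cm in tool BEFORE turn [-22.82   5.73  -3.04] AFTER turn [-23.52  -0.39  -3.04]
```

View pics/g.png

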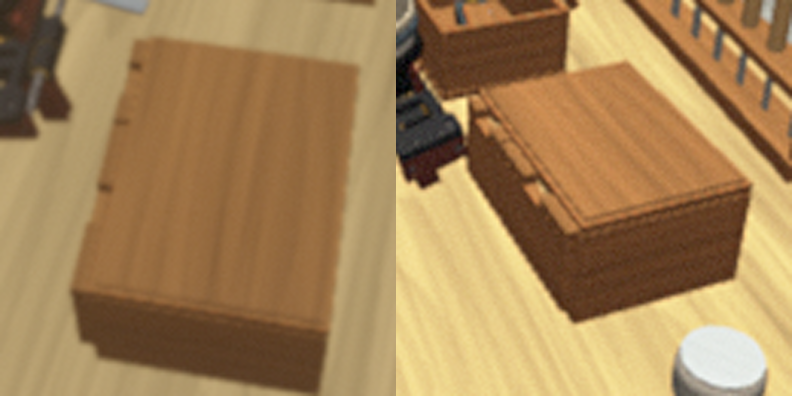

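Both drawer fronts sit flush under the cabinet top in both views. On to the lid: lift, tilt back to vertical, and go round behind it.

```bash
python3 -m crank '[[[-4.5,1.2,0],[0,0,0],0],[[-4.5,1.2,0],[0,0,0],0],[[-4.5,1.2,0],[0,0,0],0],[[-4.5,1.2,0],[0,0,0],0],[[-4.5,1.2,0],[0,0,0],0]]'; python3 -m crank '[[[0,0,0],[0.3,0,-7.5],0],[[0,0,0],[0.3,0,-7.4],0]]'
python3 - <<'E'
from h import *
delta(np.array([700,-110,300]),tool(BY,0,-1))
E
```

```text
t: 16.05
ee_pos: [448.5, -170.2, 290.1]
orientation: [1.258, 1.067, -0.939]
ft_force: [0.8, -0.2, -0.4]
width: 0.4
t: 16.3
ee_pos: [448.8, -170.6, 289.8]
orientation: [1.143, 1.247, -1.144]
ft_force: [0.4, -0.4, -0.4]
width: 0.7
t 16.3 pos [ 448.8 -170.6  289.8] F [ 0.4 -0.4 -0.4] w 0.7 q [-0.39  0.12  1.87 -0.    1.14  1.1 ]
tool x,y,z world [[0.0, -0.0, -1.0], [1.0, 0.09, 0.0], [0.09, -1.0, 0.0]]
turn deg in tool [ 0.1  0.1 -0.1]
shift cm in tool BEFORE turn [-0.99 25.56 -3.82] AFTER turn [-1.02 25.55 -3.85]
```

```bash
python3 -m crank '[[[-0.2,5.1,-0.8],[0,0,0],0],[[-0.2,5.1,-0.8],[0,0,0],0],[[-0.2,5.1,-0.8],[0,0,0],0],[[-0.2,5.1,-0.8],[0,0,0],0],[[-0.2,5.1,-0.8],[0,0,0],0]]'
python3 - <<'E'
from h import *
c,l=uv(BY);H=BOX+85*c+[0,0,100]
delta(H+12*c+[0,0,200],tool(BY,0,-1))
E
```

```text
t: 16.92
ee_pos: [700.6, -106.5, 298.4]
orientation: [1.145, 1.248, -1.141]
ft_force: [0.8, 0.1, -0.1]
width: 0.6
t 16.93 pos [ 700.6 -106.5  298.4] F [ 0.8  0.1 -0.1] w 0.6 q [-0.17  0.48  1.36  0.    1.3   1.31]
tool x,y,z world [[0.0, 0.0, -1.0], [1.0, 0.09, 0.0], [0.09, -1.0, 0.0]]
turn deg in tool [ 0.1  0.  -0.2]
shift cm in tool BEFORE turn [ -0.15   2.09 -27.72] AFTER turn [ -0.16   2.03 -27.73]
```

```bash
python3 -m crank '[[[0,0.4,-5.5],[0,0,0],0],[[0,0.4,-5.5],[0,0,0],0],[[0,0.4,-5.5],[0,0,0],0],[[0,0.4,-5.5],[0,0,0],0],[[0,0.4,-5.5],[0,0,0],0]]'
python3 - <<'E'
from h import *
c,l=uv(BY);H=BOX+85*c+[0,0,100]
delta(H+5*c+[0,0,145],tool(BY,0,-1))
from workcell import *
for n in("scene","side","wrist"): cv2.imwrite(f"pics/k_{n}.png",get_image(n)["pixels"][:,:,::-1])
a=cv2.imread("pics/k_scene.png");b=cv2.imread("pics/k_side.png")
cv2.imwrite("pics/k.png",np.hstack([cv2.resize(a[60:220,280:440],(396,396),interpolation=2),cv2.resize(b[70:230,260:420],(396,396),interpolation=2)]))
E
```

```text
t: 17.55
ee_pos: [693.9, 170.7, 298.7]
orientation: [1.145, 1.248, -1.141]
ft_force: [0.5, 0.3, -0.9]
width: 0.5
t 17.55 pos [693.9 170.7 298.7] F [ 0.5  0.3 -0.9] w 0.5 q [0.22 0.49 1.34 0.   1.31 1.71]
tool x,y,z world [[0.0, 0.0, -1.0], [1.0, 0.09, 0.0], [0.09, -1.0, -0.0]]
turn deg in tool [ 0.1 -0.  -0.2]
shift cm in tool BEFORE turn [ 5.37 -0.44 -0.05] AFTER turn [ 5.37 -0.43 -0.05]
```

View pics/k.png

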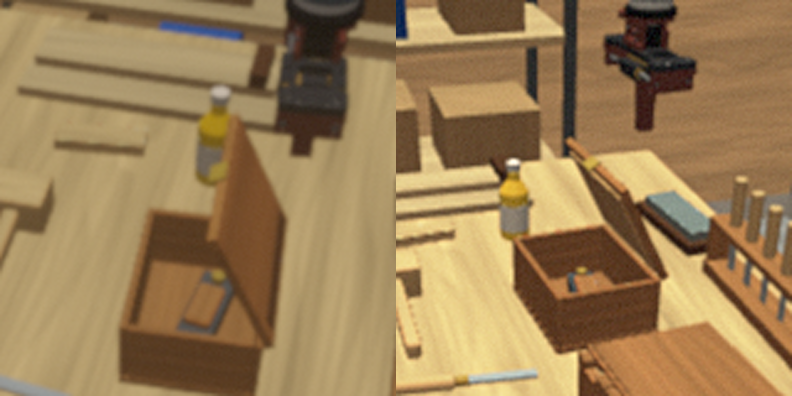

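View pics/k_wrist.png

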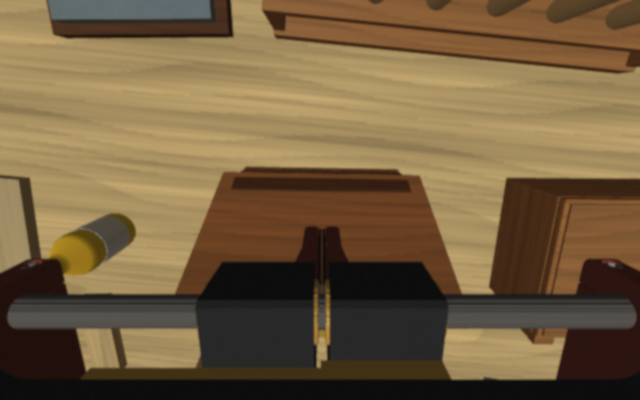

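The tip is behind the lid's outside face, centred on its width (wrist view: lid about x=200–440, finger at 322) and above everything. Going down behind it, then pushing along the arc.

```bash
python3 -m crank '[[[2,-0.2,0],[0,0,0],0],[[2,-0.2,0],[0,0,0],0],[[1.8,-0.4,0],[0,0,0],0],[[0,-0.8,0],[0,0,0],0],[[0,-0.8,0],[0,0,0],0]]'
python3 - <<'E'
from h import *
c,l=uv(BY);H=BOX+85*c+[0,0,100]
from workcell import *
p=np.array(get_obs()["ee_pos"])-H;print("c,l,z rel hinge",p@c,p@l,p[2])
for n in("scene","side","wrist"): cv2.imwrite(f"pics/m_{n}.png",get_image(n)["pixels"][:,:,::-1])
a=cv2.imread("pics/m_scene.png");b=cv2.imread("pics/m_side.png")
cv2.imwrite("pics/m.png",np.hstack([cv2.resize(a[60:220,280:440],(396,396),interpolation=2),cv2.resize(b[70:230,260:420],(396,396),interpolation=2)]))
# arc table: TCP (c,z) for corner at r=145
for a in range(66,-1,-6):
    t=np.radians(a);print(a,round(-145*np.cos(t)+12*np.sin(t)+10,1),round(145*np.sin(t)+12*np.cos(t),1))
E
```

```text
t: 18.32
ee_pos: [669.6, 165.9, 240.9]
orientation: [1.145, 1.249, -1.141]
ft_force: [0.7, -0.1, 0.4]
width: 0.7
c,l,z rel hinge -15.447080308485742 -3.221509837006815 140.85353605368712
66 -38.0 137.3
60 -52.1 131.6
54 -65.5 124.4
48 -78.1 115.8
42 -89.7 105.9
36 -100.3 94.9
30 -109.6 82.9
24 -117.6 69.9
18 -124.2 56.2
12 -129.3 41.9
6 -133.0 27.1
0 -135.0 12.0
```

View pics/m.png

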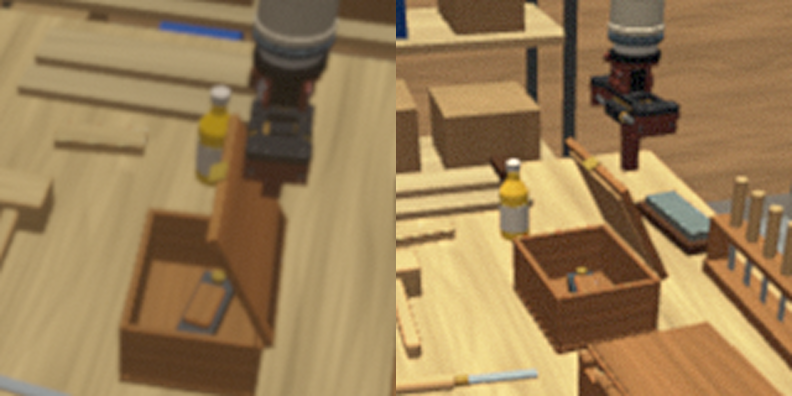

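```bash
python3 -m crank '[[[0.05,-0.4,0],[0,0,0],0],[[0.05,-0.4,0],[0,0,0],0],[[0.05,-0.4,0],[0,0,0],0],[[0.05,-0.4,0],[0,0,0],0],[[0.1,-0.4,0],[0,0,0],0]]';python3 -m crank '[[[0.15,-0.4,0],[0,0,0],0],[[0.2,-0.4,0],[0,0,0],0]]'
```

```text
t: 19.1
ee_pos: [649.5, 164.4, 237.1]
orientation: [1.144, 1.25, -1.141]
ft_force: [0.5, 0.7, -1.0]
width: 0.5
t: 19.35
ee_pos: [642.1, 163.8, 233.9]
orientation: [1.145, 1.249, -1.14]
ft_force: [2.0, -1.1, 1.9]
width: 0.1
```

```bash
python3 -m crank '[[[0.13,-0.45,0],[0,0,0],0],[[0.15,-0.45,0],[0,0,0],0],[[0.24,-0.45,0],[0,0,0],0],[[0.24,-0.45,0],[0,0,0],0],[[0.24,-0.45,0],[0,0,0],0]]';python3 - <<'E'
from h import *
c,l=uv(BY);H=BOX+85*c+[0,0,100]
from workcell import *
p=np.array(get_obs()["ee_pos"])-H;print("c,l,z rel hinge",p@c,p@l,p[2])
for n in("scene","side","wrist"): cv2.imwrite(f"pics/n_{n}.png",get_image(n)["pixels"][:,:,::-1])
a=cv2.imread("pics/n_scene.png");b=cv2.imread("pics/n_side.png")
cv2.imwrite("pics/n.png",np.hstack([cv2.resize(a[60:220,280:440],(396,396),interpolation=2),cv2.resize(b[70:230,260:420],(396,396),interpolation=2)]))
E
```

```text
t: 19.98
ee_pos: [619.1, 161.7, 223.5]
orientation: [1.144, 1.25, -1.141]
ft_force: [2.7, 0.8, -0.4]
width: 0.4
c,l,z rel hinge -66.07494014818238 -2.9302393012500803 123.45549696552646
```

View pics/n.png

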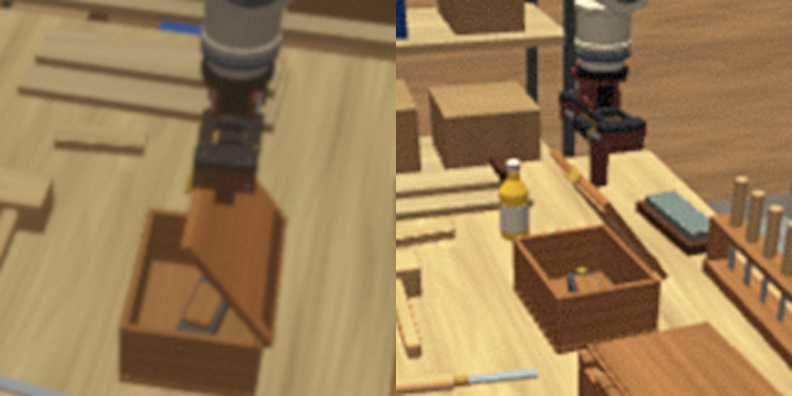

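The lid follows the tip (now about 53°). Continuing on the arc.

```bash
python3 -m crank '[[[0.28,-0.42,0],[0,0,0],0],[[0.28,-0.42,0],[0,0,0],0],[[0.28,-0.42,0],[0,0,0],0],[[0.33,-0.39,0],[0,0,0],0],[[0.33,-0.39,0],[0,0,0],0]]';python3 -m crank '[[[0.33,-0.39,0],[0,0,0],0],[[0.37,-0.35,0],[0,0,0],0],[[0.37,-0.35,0],[0,0,0],0],[[0.37,-0.35,0],[0,0,0],0],[[0.4,-0.31,0],[0,0,0],0]]';python3 -m crank '[[[0.4,-0.31,0],[0,0,0],0],[[0.4,-0.31,0],[0,0,0],0],[[0.43,-0.27,0],[0,0,0],0],[[0.43,-0.27,0],[0,0,0],0],[[0.43,-0.27,0],[0,0,0],0]]';python3 - <<'E'
from h import *
c,l=uv(BY);H=BOX+85*c+[0,0,100]
from workcell import *
p=np.array(get_obs()["ee_pos"])-H;print("c,l,z rel hinge",p@c,p@l,p[2])
for n in("scene","side","wrist"): cv2.imwrite(f"pics/o_{n}.png",get_image(n)["pixels"][:,:,::-1])
a=cv2.imread("pics/o_scene.png");b=cv2.imread("pics/o_side.png")
cv2.imwrite("pics/o.png",np.hstack([cv2.resize(a[60:220,280:440],(396,396),interpolation=2),cv2.resize(b[70:230,260:420],(396,396),interpolation=2)]))
E
```

```text
t: 20.75
ee_pos: [598.8, 159.9, 208.3]
orientation: [1.144, 1.25, -1.141]
ft_force: [1.9, 1.4, 1.4]
width: 0.4
t: 21.38
ee_pos: [581.4, 158.3, 189.9]
orientation: [1.144, 1.25, -1.142]
ft_force: [1.3, 0.7, 1.6]
width: 0.7
t: 22.0
ee_pos: [567.4, 157.0, 169.0]
orientation: [1.144, 1.249, -1.141]
ft_force: [2.7, 1.2, 1.0]
width: 0.8
c,l,z rel hinge -118.0390387615199 -3.1332544901525727 68.96943969011579
```

View pics/o.png

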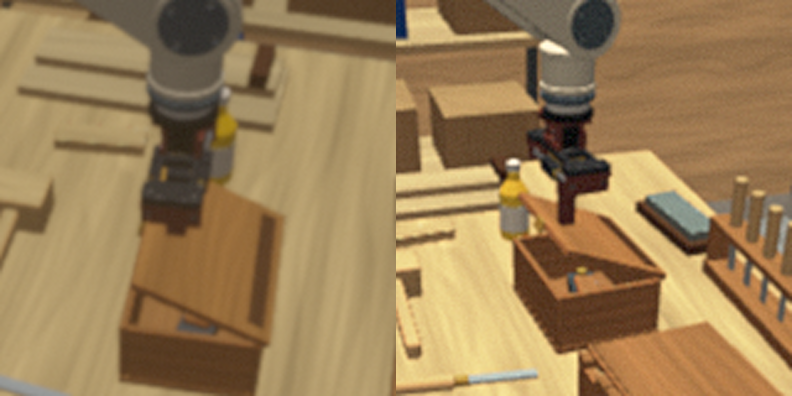

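```bash
python3 -m crank '[[[0.46,-0.22,0],[0,0,0],0],[[0.46,-0.22,0],[0,0,0],0],[[0.46,-0.22,0],[0,0,0],0],[[0.48,-0.17,0],[0,0,0],0],[[0.48,-0.17,0],[0,0,0],0]]';python3 -m crank '[[[0.4,-0.14,0],[0,0,0],0],[[0.3,-0.07,0],[0,0,0],0],[[0.3,-0.07,0],[0,0,0],0],[[0.3,-0.07,0],[0,0,0],0],[[0.3,-0.07,0],[0,0,0],0]]';python3 -m crank '[[[0.25,-0.05,0],[0,0,0],0],[[0.2,-0.04,0],[0,0,0],0],[[0.15,-0.02,0],[0,0,0],0],[[0.15,-0.02,0],[0,0,0],0]]'
```

```text
t: 22.78
ee_pos: [557.2, 156.1, 145.4]
orientation: [1.144, 1.25, -1.142]
ft_force: [-0.1, -0.9, 2.2]
width: 0.8
t: 23.4
ee_pos: [553.3, 155.8, 129.6]
orientation: [1.144, 1.25, -1.142]
ft_force: [-1.6, -1.0, 2.4]
width: 0.8
t: 23.9
ee_pos: [552.1, 155.7, 122.2]
orientation: [1.144, 1.25, -1.142]
ft_force: [-1.7, 0.6, 0.8]
width: 0.5
```

```bash
python3 -m crank '[[[0.12,-0.01,0],[0,0,0],0],[[0.12,-0.01,0],[0,0,0],0],[[0.12,-0.01,0],[0,0,0],0],[[0.12,0,0],[0,0,0],0],[[0.12,0,0],[0,0,0],0]]';python3 -m crank '[[[0.1,0,0],[0,0,0],0],[[0.1,0,0],[0,0,0],0]]'
```

```text
t: 24.52
ee_pos: [551.8, 155.7, 116.2]
orientation: [1.144, 1.25, -1.141]
ft_force: [-1.9, -0.3, 2.8]
width: 0.5
t: 24.78
ee_pos: [551.8, 155.6, 114.2]
orientation: [1.144, 1.25, -1.142]
ft_force: [-1.2, 0.2, 3.1]
width: 0.5
```

```bash
python3 -m crank '[[[0.1,0,0],[0,0,0],0]]';python3 -m crank '[[[0.08,0,0],[0,0,0],0]]'
```

```text
t: 24.9
ee_pos: [551.8, 155.7, 113.3]
orientation: [1.144, 1.25, -1.141]
ft_force: [-1.2, -0.7, 1.9]
width: 0.4
t: 25.02
ee_pos: [551.8, 155.7, 112.4]
orientation: [1.144, 1.25, -1.141]
ft_force: [-1.5, 0.2, 1.9]
width: 0.7
```

```bash
python3 -m crank '[[[0.06,0,0],[0,0,0],0]]';python3 -m crank '[[[0.06,0,0],[0,0,0],0]]';python3 -m crank '[[[0.04,0,0],[0,0,0],0]]'
```

```text
t: 25.15
ee_pos: [551.8, 155.7, 112.3]
orientation: [1.144, 1.25, -1.141]
ft_force: [-4.1, -0.5, 10.1]
width: 0.3
t: 25.28
ee_pos: [551.8, 155.7, 112.2]
orientation: [1.144, 1.25, -1.142]
ft_force: [-6.1, -1.8, 16.4]
width: 0.5
t: 25.4
ee_pos: [551.9, 155.7, 112.2]
orientation: [1.144, 1.25, -1.141]
ft_force: [-6.7, -1.3, 18.1]
width: 0.2
```

The lid is on its stop (z = 112.2 mm against the 112 mm expected, force rising). Lifting away and checking.

```bash
python3 -m crank '[[[-0.3,0,0],[0,0,0],0],[[-1,0,0],[0,0,0],0],[[-3,0,0],[0,0,0],0],[[-5,0,0],[0,0,0],0],[[-5,0,0],[0,0,0],0]]';python3 -m crank '[[[-5,0,0],[0,0,0],0],[[-3,-5,0],[0,0,0],0],[[0,-5,0],[0,0,0],0],[[0,0,0],[0,0,0],0]]';python3 - <<'E'
from h import *
from workcell import *
for n in("scene","side"): cv2.imwrite(f"pics/z_{n}.png",get_image(n)["pixels"][:,:,::-1])
a=cv2.imread("pics/z_scene.png");b=cv2.imread("pics/z_side.png")
cv2.imwrite("pics/z.png",np.hstack([cv2.resize(a[60:350,180:400],(396,522),interpolation=2),cv2.resize(b[90:380,230:450],(396,522),interpolation=2)]))
E
```

```text
t: 26.02
ee_pos: [551.6, 155.5, 255.6]
orientation: [1.144, 1.25, -1.141]
ft_force: [-0.5, 0.9, -0.4]
width: 0.6
t: 26.52
ee_pos: [449.5, 146.3, 334.7]
orientation: [1.144, 1.25, -1.14]
ft_force: [0.7, -0.2, 0.1]
width: 0.4
```

View pics/z.png

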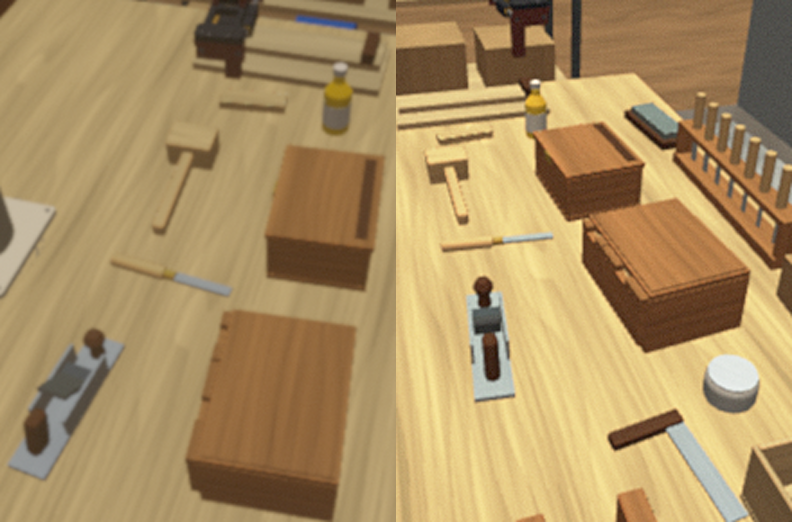

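View pics/z_side.png

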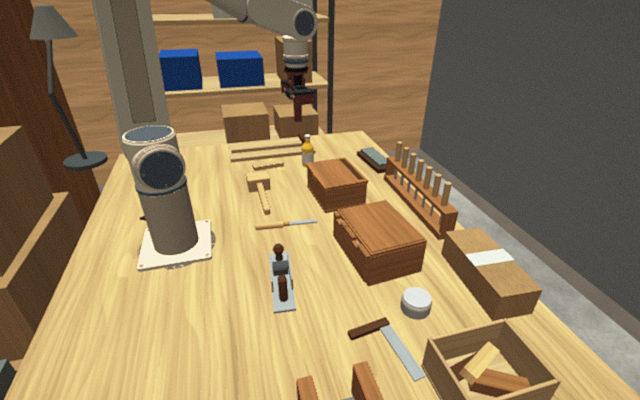

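The box lid lies flat at (360,170 scene), both drawer fronts are flush, and the gripper is well clear. Last check: compare the tools' pixels before and after.

Run:
```python
import cv2,numpy as np
for n in("scene","side"):
    d=cv2.absdiff(cv2.GaussianBlur(cv2.imread(f"pics/a_{n}.png"),(3,3),0),cv2.GaussianBlur(cv2.imread(f"pics/z_{n}.png"),(3,3),0)).max(2)
    m=cv2.morphologyEx((d>40).astype(np.uint8),cv2.MORPH_OPEN,np.ones((2,2)))
    k,_,s,_=cv2.connectedComponentsWithStats(m); print(n,[tuple(map(int,x)) for x in s[1:] if x[4]>12])
a=cv2.imread("pics/z_scene.png");b=cv2.imread("pics/z_side.png")
cv2.imwrite("pics/z2.png",np.hstack([cv2.resize(a[220:350,270:400],(396,396),interpolation=2),cv2.resize(b[180:310,310:440],(396,396),interpolation=2)]))
```

```text
scene [(78, 0, 14, 15, 195), (300, 0, 21, 9, 154), (267, 7, 46, 52, 860), (145, 19, 8, 30, 159), (78, 23, 24, 92, 1393), (288, 25, 41, 80, 1936), (299, 29, 6, 5, 24), (143, 62, 21, 35, 405), (133, 82, 42, 32, 456), (98, 112, 31, 12, 200), (158, 112, 17, 24, 242), (137, 115, 20, 21, 278), (369, 114, 28, 87, 696), (108, 122, 32, 32, 686), (367, 123, 7, 10, 35), (153, 142, 4, 6, 17), (347, 143, 12, 3, 28), (334, 148, 45, 48, 752), (363, 171, 5, 5, 15), (260, 232, 45, 98, 1357), (303, 235, 5, 10, 32), (299, 257, 4, 5, 19), (287, 302, 5, 6, 22), (285, 312, 4, 6, 20), (287, 328, 5, 6, 27)]
side [(87, 0, 26, 170, 3684), (144, 0, 6, 7, 35), (166, 0, 53, 22, 895), (257, 0, 15, 12, 121), (143, 8, 11, 14, 117), (257, 10, 61, 33, 761), (187, 17, 60, 103, 2346), (238, 16, 17, 8, 69), (314, 26, 4, 9, 23), (144, 29, 22, 68, 527), (284, 44, 25, 15, 293), (153, 51, 5, 6, 23), (158, 56, 5, 19, 43), (286, 61, 22, 4, 65), (290, 66, 13, 2, 26), (281, 68, 33, 53, 934), (145, 84, 12, 42, 155), (158, 101, 9, 25, 102), (144, 109, 6, 18, 69), (112, 115, 16, 42, 291), (329, 126, 5, 8, 25), (309, 134, 62, 56, 1487), (134, 138, 63, 52, 2054), (100, 156, 35, 26, 512), (320, 213, 50, 75, 1798), (359, 270, 8, 8, 39)]
```

View pics/z2.png

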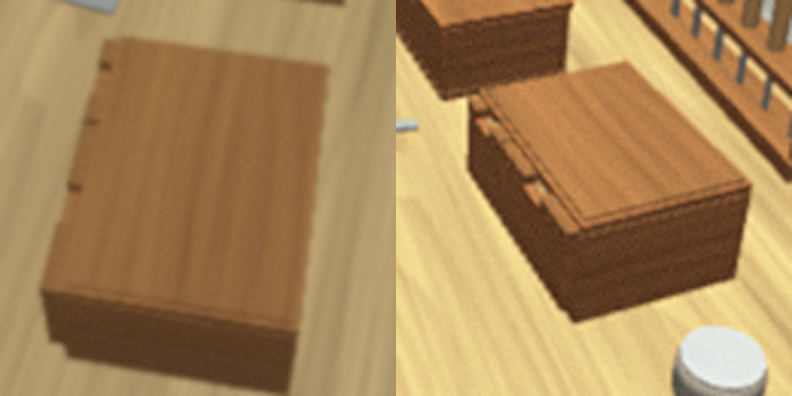

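Both fronts are flush and in line. The pixels changed only at the arm, the drawers, the lid and their shadows; none of the loose tools moved. Handing in.

```bash
python3 -c "
from workcell import *
print(close_job()); print(get_obs()['t'])"
```

```text
the job is handed in; nothing more can be done
None
the job is handed in; nothing more can be done
```

Both drawers and the plane box lid are fully shut, and the job was handed in at about 27 s of the 64 s allowed. I pushed with closed fingertips from outside: the wide drawer first, then the narrow one, then the lid down along its arc. I slowed to about 1 mm per row at the end of each push.

- **Wide drawer:** it stopped moving with the force rising from about 3 N to about 15 N, against its hard stop.
- **Narrow drawer:** it stopped with the force rising to about 9 N. That is lower than for the wide drawer, but the tip no longer moved when commanded further.
- **Lid:** the fingertip ended at z = 112.2 mm, against 112 mm expected for shut, with 18 N vertical force.
- **Pictures after backing off:** both drawer fronts are flush and in line, and the lid lies flat. Comparing before and after, no loose tool outside the box moved. The block plane is under the shut lid and could not be seen; nothing touched it.
- **Disagreements:** the two cameras differed by up to 10 mm on the cabinet's corners, so I relied on the forces at the stops. The last wrist joint also reached its range limit once in free air, so I turned the tool half round before touching anything.

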